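# Load the large spacer ring into the clamping fixture

## Robot

A 6-joint arm with a two-finger parallel gripper is mounted at the origin on the work surface. World frame = base frame: x ahead of the robot, y to its left, z up, the work surface at z = 0. Lengths are in m, angles in degrees, forces in N, time in s.
With the tool pointing down it reaches from about 0.35 to 0.95 m from the base axis. Payload 17.4 kg.
Tool frame: the origin (TCP) lies midway between the tips of the shut fingers; the grasp point (between the pads) lies 19 mm behind it; z points along the fingers, y is the line along which they close (so a half turn about z gives the same grasp; the last joint's range is limited). The gripper opens to 93 mm and grips with 3 to 60 N. Pads are 15 mm wide; open, the fingers measure 128 mm over their backs; the gripper's body (75 mm by 188 mm) begins 65 mm behind the grasp point.
Start: joints at [63.151, 6.646, 82.598, -0, 90.757, -2.166], TCP at [0.282, 0.613, 0.219] pointing down, gripper open.
Joint ranges: [-162.19, 162.19], [-47.58, 125.68], [4.15, 143.07], [-65.23, 245.23], [0.69, 171.88], [-170.13, 170.13]. Speed limits (degrees/s): [108.29, 108.29, 127.2, 180, 180, 180].

## Interface

Orientations are given as a 3x3 rotation matrix whose columns are the frame's x, y, z axes.
In Python, from bench import arm, snapshot, finish_job gives the robot as it stands. The module is installed in compiled form; this text tells all that it offers.
- The arm moves only by the tool apply_moves, never from a script. Its argument "steps" is a list of rows, each an object with "fingers": the closure, from 0 (fully open) to 1 (shut); "slide": the shift along the tool's x, y, z each as a share of 0.15 m, from -1 to 1, a list of three; "roll": the turn about the tool's z as a share of 30 degrees, from -1 to 1. In form: [{"fingers": fingers, "slide": [x, y, z], "roll": roll}, ...]. A call has exactly 5 rows; each row shifts and turns the commanded pose from where the row before left it, along the tool's axes as they then stand; what a row does not reach is not made up. A row lasts 1/10 s, in which the tool goes at most 50 mm and 8.59 degrees, less where a joint would pass 70% of its speed; a pose out of reach is approached as far as the arm can. A call with a number of a shift or a turn outside -1 to 1 is refused whole. A call with a gripper value outside its range is refused whole. The fingers move at their own pace and stop on an object; "squeeze" is the grip in N (left out, the last holds). Time passes only in rows, so rows that do not move let the fingers close, or fill a call up. It gives the time, the measured TCP pose, the force, the opening and the grip force at its end, in the units of the state.
- arm.observe(): the state, without advancing time (a new reading comes with each control period).
- snapshot(name): name is "side" or "top"; returns a dict with "frame" (384x512x3 uint8, red, green, blue), "camera_matrix" (3x3 intrinsics, pixels), "R" (3x3) and "t" (3): a world point X has camera coordinates R X + t. Camera axes: x right, y down, z forward; pixel columns grow to the right and rows downward; lengths in m; the calibration is good to about 2 mm. A picture is of the moment at which its call begins. There is no depth.
- finish_job(): hands the job in; it is judged then, once.
The state is a dict: "time_s": time; "joint_positions": joint angles; "qvel": joint speeds; "effort": joint torques, N m; "tcp_pos": TCP position; "tool_rot": TCP orientation; "force": force on the tool from outside, world axes, zero at the start; "ft_torque": the same for the moment, N m; "opening": finger opening in m; "finger_force": force on a finger pad.
Only numpy, scipy, OpenCV 4.12 (cv2) and the standard library are available. Lean on these libraries where they do the work, as an engineer would, in place of code of your own. Each camera call takes 0.05 s, during which the arm holds its last target. There are 200 camera calls.

## Task

Lift the larger of the two hanging steel rings up and off its hooked arm, lower it on edge all the way down into the pocket of the clamping fixture without dropping it, and then throw the fixture's lever right over into the notch at the far end of its throw, so that the jaw closes on the ring. Leave the smaller ring hanging, and do not disturb the two loose collets standing near by.

Things in the scene. Friction and masses are not known exactly. Their poses are not given: they have to be found in the camera images.
- stand: Fixed stand, origin on the bench under its middle, green base 170 x 200 x 12 mm. A post at x +65 mm bears a crossbar; from it two level round arms, 8 mm thick, centre line 166 mm high, at y -60 and +60 mm, run to -x as far as x -55 mm, where each tip turns up to 186 mm high (the highest point). One ring hangs on each, near the arm's middle (x 0); which ring is on which arm varies.
- ring_large: The larger loose plain steel ring: 88 mm outside, 52 mm bore, 16 mm thick, about 0.5 kg. Origin at its centre, x along its axis. It starts upright with the arm through its bore, its axis along the stand's x, its centre about 144 mm and its top 188 mm high.
- ring_small: The smaller loose plain steel ring, hanging on the other arm: 68 mm outside diameter, 52 mm bore, 16 mm thick. Origin at its centre, x along its axis. To be left hanging.
- fixture: Fixed clamping fixture, origin on the bench under its pocket's middle. The pocket takes the large ring on edge, ring axis along fixture x: floor 12 mm high, 22 mm wide (x -11 to +11), 96 mm long in y, walls 48 mm high, sloping lead-ins above the long walls (to 60 mm). The long wall at -x is fixed, that at +x is the sliding jaw. The lever stands beside the pocket at y +100 mm.
- pocket (a point): Where the centre of the large ring is when it stands seated in the open pocket: 56 mm above the bench, mid pocket. Axes parallel to the fixture's.
- clamp_lever (a joint): Lever angle, rad: 0 leans 0.5 rad toward fixture -x (open notch), 1.0 leans 0.5 rad toward +x (far notch, end stop, jaw 5 mm closed). Stays where left. Pivot 45 mm high at fixture x 0, y +100 mm, axis along y. A 12 mm steel bar with a 24 mm black ball centred 92 mm from the pivot; beside it a toothed steel quadrant of 60 mm radius with a notch at each end.
- lever_tip (a point): Centre of the lever's black ball.
- collet_a: Loose dark steel collet, 44 mm diameter, 60 mm high, standing on the bench; origin at the centre of its foot. A bystander.
- collet_b: Loose dark steel collet, 34 mm diameter, 50 mm high, standing on the bench; origin at the centre of its foot. A bystander.
Mind the look-alikes: they are no part of the job. Leave any pink or yellow look-alike of the fixture alone.

How it is judged:
By the outcome, as a careful person would: the job done as asked, in the order asked, and still so for the second after the job is handed in, with the robot touching nothing.
It also fails if it takes over 59 s, if anything falls off the work surface, if the arm or the gripper's body presses on something with over 40 N, if the wrist force passes 120 N, or if a joint passes its speed limit or range.

## Working session

There is one attempt and no reset: what is moved stays moved. The work goes in short steps, Python scripts to look and compute and a tool call to move; the robot and the scene stay as the last step left them, time stands still between calls to the robot, and variables do not carry over. Pictures are saved under pics/ and viewed, at most 10 in all, crops included, and the job is handed in when it is done.

Besides the shell and the picture viewer there is one more tool, called after ">>>" as name(argument=value, ...), one argument or row to a line, values as JSON. apply_moves: Moves the arm, as the interface text tells. Shift numbers are shares of 0.15 m and turn numbers shares of 30 degrees, none past 1 either way. Its arguments: {"type":"object","properties":{"steps":{"type":"array","items":{"type":"object","properties":{"fingers":{"type":"number"},"slide":{"type":"array","items":{"type":"number","minimum":-1,"maximum":1}},"roll":{"type":"number","minimum":-1,"maximum":1}}}},"squeeze":{"type":"number"}},"required":["steps"]}

```bash
mkdir -p pics
python3 - <<'E'
from bench import arm,snapshot
import cv2,pickle
d={}
for n in("side","top"):
    s=snapshot(n);d[n]=s;cv2.imwrite(f"pics/{n}0.png",s["frame"][:,:,::-1]);print(n,s["camera_matrix"],s["R"],s["t"])
pickle.dump(d,open("s0.pkl","wb"))
o=arm.observe();print(o)
E
```

```text
side [[431.20123059   0.         261.5066672 ]
 [  0.         431.20123059 191.60988414]
 [  0.           0.           1.        ]] [[ 0.94403962 -0.32982491  0.00217388]
 [-0.18493157 -0.53475388 -0.82452326]
 [ 0.2731108   0.7779806  -0.56582389]] [-0.47094957  0.1944234   0.93038517]
top [[407.13527685   0.         255.15180204]
 [  0.         407.13527685 185.16188772]
 [  0.           0.           1.        ]] [[ 0.00700708 -0.99996313 -0.00496314]
 [-0.99128028 -0.00629296 -0.13161993]
 [ 0.13158384  0.00584214 -0.99128783]] [0.03286035 0.53313442 0.89275437]
{'time_s': 0.1, 'joint_positions': array([ 6.31527162e+01,  6.66989413e+00,  8.26317955e+01, -1.28797093e-03,
        9.07532687e+01, -2.16520686e+00]), 'qvel': array([ 0.04712697,  0.0266    ,  0.01350297,  0.01235417, -0.04202381,
       -0.0619599 ]), 'effort': array([ 1.89497652e-03, -7.22896886e+01, -6.23862576e+01,  7.81735894e-02,
        2.27517961e-02, -3.17748140e-05]), 'tcp_pos': array([0.28180034, 0.61317686, 0.21799777]), 'tool_rot': array([[-9.08638727e-01,  4.17582918e-01, -4.13134593e-04],
       [ 4.17583122e-01,  9.08638314e-01, -8.65964340e-04],
       [ 1.37780040e-05, -9.59366768e-04, -9.99999540e-01]]), 'force': array([-0.07514951,  0.23467325, -0.99014194]), 'ft_torque': array([0.02816107, 0.00399081, 0.00138361]), 'finger_force': 0.0, 'opening': 0.0926144693457764}
```

View pics/side0.png

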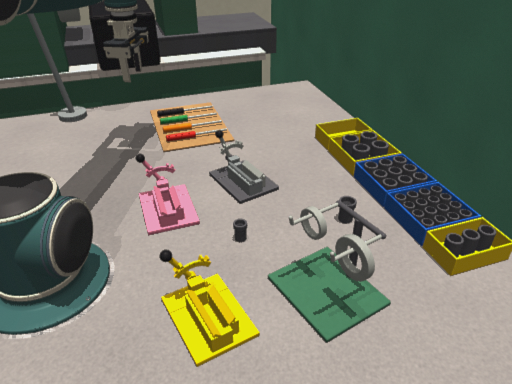

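View pics/top0.png

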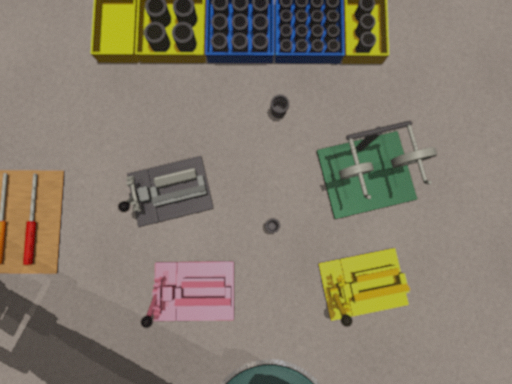

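The side view shows the stand's rings at (314,222), which looks smaller, and (355,256), which looks larger. In the top view these are at (355,170) and (415,157). There are three fixtures in the top view: grey at (170,190), pink at (195,290) and yellow at (363,285). The grey one fits, since pink and yellow are named as look-alikes. I'll confirm both with enlarged crops while measuring.

```bash
cat > h.py <<'E'
import numpy as np,cv2
def ray(s,uv):
    K,R,t=s["camera_matrix"],np.array(s["R"]),np.array(s["t"])
    d=R.T@np.linalg.solve(K,[uv[0],uv[1],1.]);return -R.T@t,d
def onz(s,uv,z):
    c,d=ray(s,uv);return c+d*(z-c[2])/d[2]
def proj(s,X):
    p=s["camera_matrix"]@(np.array(s["R"])@np.array(X,float)+s["t"]);return p[:2]/p[2]
def biggest(m):
    c,_=cv2.findContours(m.astype(np.uint8),cv2.RETR_EXTERNAL,cv2.CHAIN_APPROX_NONE);return max(c,key=cv2.contourArea)
def rect(s,cnt,z):
    P=np.array([onz(s,p[0],z)[:2] for p in cnt],np.float32)*1000
    (c,sz,a)=cv2.minAreaRect(P);return np.array(c)/1000,np.round(sz,1),a
E
python3 - <<'E'
import pickle;from h import *
d=pickle.load(open("s0.pkl","rb"));s=d["top"]
hsv=cv2.cvtColor(s["frame"],cv2.COLOR_RGB2HSV)
g=cv2.inRange(hsv,(60,80,20),(95,255,255));g[:110]=0;g[240:]=0;g[:,:300]=0
g=cv2.morphologyEx(g,cv2.MORPH_CLOSE,np.ones((9,9)))
print("stand",rect(s,biggest(g),.012))
v=hsv[:,:,2];m=(v<100);m[:150]=0;m[232:]=0;m[:,:128]=0;m[:,225:]=0
m=cv2.morphologyEx(m.astype(np.uint8),cv2.MORPH_CLOSE,np.ones((25,25)))
print("base",rect(s,biggest(m),.01))
q=d["side"]["frame"]
a=cv2.resize(s["frame"][150:235,110:225],(400,296),interpolation=2)
b=cv2.resize(s["frame"][115:220,310:445],(400,311),interpolation=2)
c=cv2.resize(q[120:205,200:290],(400,296*400//400),interpolation=2)
e=cv2.resize(q[185:290,275:400],(400,304),interpolation=2)
im=np.zeros((600,800,3),np.uint8);im[:296,:400]=a;im[:296,400:]=c;im[296:,:400]=b[:304];im[296:,400:]=e
cv2.imwrite("pics/crop.png",im[:,:,::-1])
E
```

```text
stand (array([ 0.56371899, -0.2225484 ]), array([164.1, 195.3]), 13.915518760681152)
base (array([0.51964276, 0.24321071]), array([128.7, 192.6]), 14.125826835632324)
```

View pics/crop.png

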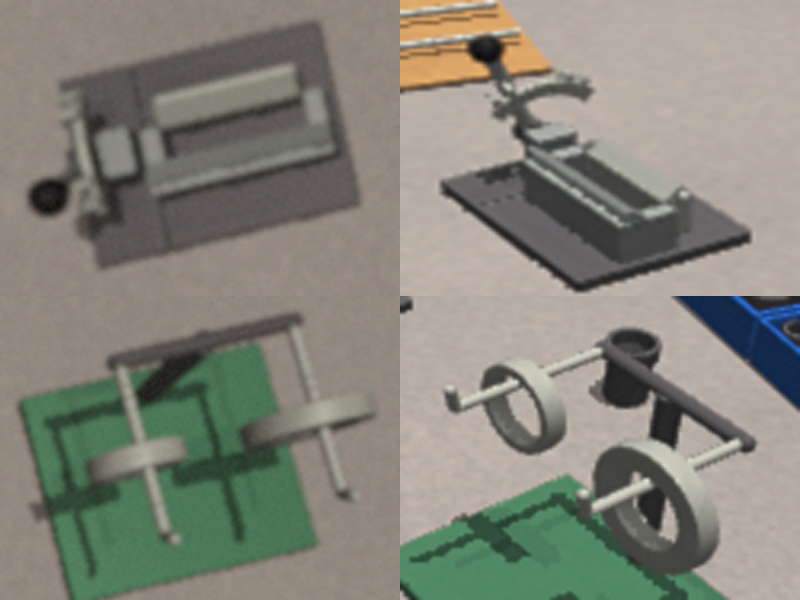

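The crops confirm both targets. The grey fixture at top (170,190) is the right one, with its ball at (124,206), and the large ring is on the right-hand arm at top (415,157) and side (355,256). It has the visibly thicker wall and sits on the y −60 arm. Next I'll compute its centre and the fixture pose, and check them with an overlay.

Run:
```python
import pickle;from h import *
from scipy.optimize import least_squares
d=pickle.load(open("s0.pkl","rb"));T,S=d["top"],d["side"]
def tri(a,b):
    c1,d1=ray(T,a);c2,d2=ray(S,b)
    k=np.linalg.lstsq(np.c_[d1,-d2],c2-c1,rcond=None)[0];p,q=c1+k[0]*d1,c2+k[1]*d2
    return (p+q)/2,np.linalg.norm(p-q)
# ball
bl=[]
for s,(x0,x1,y0,y1) in((T,(112,137,195,218)),(S,(210,228,126,143))):
    m=np.zeros((384,512),np.uint8);m[y0:y1,x0:x1]=s["frame"][y0:y1,x0:x1].max(2)<55
    M=cv2.moments(biggest(m));bl.append((M["m10"]/M["m00"],M["m01"]/M["m00"]))
print("ball",bl,tri(*bl))
# ring, stand
e=[onz(T,p,.144) for p in((392,163.6),(436.6,151.8))];print("ring mid",(e[0]+e[1])/2,np.linalg.norm(e[0]-e[1]),"dir",np.degrees(np.arctan2(*(e[0]-e[1])[[0,1]])))
f=lambda c:(310+c[0]*135/400,115+(c[1]-296)*105/311)
for n,c,z in(("tipR",(345,494),.186),("tipL",(171,538),.186),("barR",(297,318),.166),("barL",(112,361),.166)):print(n,onz(T,f(c),z))
g=lambda c:(110+c[0]*115/400,150+c[1]*85/296)
print("pocket",[(onz(T,g((235,132)),z)) for z in(.048,.06)])
yaw=np.radians(14);R=np.array([[np.cos(yaw),-np.sin(yaw)],[np.sin(yaw),np.cos(yaw)]])
b=tri(*bl)[0];print("pocket from ball",b[:2]-R@[-.0441,.1])
def W(o,X):return np.r_[o+R@X[:2],X[2]]
o=b[:2]-R@[-.0441,.1];so=np.array([.5637,-.2225])
im=[]
for s,bx,col in((T,(110,150,115,85),0),(S,(200,120,100,85),0),(T,(310,115,135,105),1),(S,(275,185,125,105),1)):
    k=400/bx[2];h=300
    c=cv2.resize(s["frame"][bx[1]:bx[1]+int(300/k)+1,bx[0]:bx[0]+bx[2]],None,fx=k,fy=k,interpolation=2)[:300].copy()
    P=lambda X:tuple(int(round(v)) for v in (proj(s,X)-bx[:2]+.5)*k)
    def poly(o,L,cl,closed=True):cv2.polylines(c,[np.array([P(W(o,np.array(x))) for x in L])],closed,cl,1)
    if col==0:
        for z,cl in((.012,(255,0,0)),(.048,(0,255,0))):poly(o,[(a*.011,bb*.048,z) for a,bb in((-1,-1),(-1,1),(1,1),(1,-1))],cl)
        poly(o,[(0,.1,.045),(-.0441,.1,.1257)],(255,255,0),False)
    else:
        th=np.linspace(0,6.28,50)
        for r in(.044,.026):
            for x in(-.008,.008):poly(so,[(x,-.06+r*np.cos(t),.144+r*np.sin(t)) for t in th],(255,0,0))
        poly(so,[(x*.085,y*.1,.012) for x,y in((-1,-1),(-1,1),(1,1),(1,-1))],(255,255,0))
        for y in(-.06,.06):poly(so,[(.065,y,.166),(-.055,y,.166),(-.055,y,.186)],(0,0,255),False)
    im.append(c)
cv2.imwrite("pics/ov.png",np.vstack([np.hstack(im[:2]),np.hstack(im[2:])])[:,:,::-1])
```

```text
ball [(123.816, 205.97066666666666), (218.92592592592592, 133.88888888888889)] (array([0.47611635, 0.30228372, 0.13122946]), np.float64(0.0005712765342788375))
ring mid [ 0.57662363 -0.28608191  0.144     ] 0.09451769081726111 dir -15.251521894396584
tipR [ 0.52133639 -0.29058674  0.186     ]
tipL [ 0.49217645 -0.17808229  0.186     ]
barR [ 0.64362317 -0.27250313  0.166     ]
barL [ 0.61325586 -0.14754884  0.166     ]
pocket [array([0.52389056, 0.21074048, 0.048     ]), array([0.52239462, 0.20836323, 0.06      ])]
pocket from ball [0.54309859 0.2159229 ]
```

View pics/ov.png

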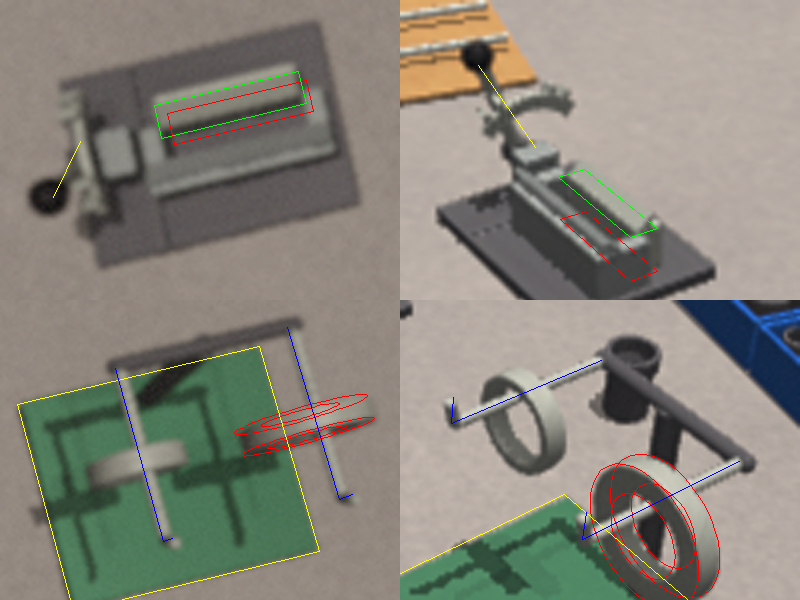

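The overlay shows the stand and ring model fit well, within about 3 mm. The fixture pocket derived from the ball sits about 20 mm too far toward +x, so the lever doesn't lean as much as I assumed. I'll redo the fixture from its walls and base, with both views enlarged.

```bash
cat > ov.py <<'E'
import pickle,sys;from h import *
d=pickle.load(open("s0.pkl","rb"));T,S=d["top"],d["side"]
def draw(o,yaw,name,lean,boxes):
    yaw=np.radians(yaw);R=np.array([[np.cos(yaw),-np.sin(yaw)],[np.sin(yaw),np.cos(yaw)]])
    im=[]
    for s,bx in zip((T,S),boxes):
        k=400/bx[2]
        c=cv2.resize(s["frame"][bx[1]:bx[1]+bx[3],bx[0]:bx[0]+bx[2]],(400,int(k*bx[3])),interpolation=cv2.INTER_CUBIC)[:400]
        c=np.vstack([c,np.zeros((400-len(c),400,3),np.uint8)]);raw=c.copy()
        def poly(L,cl,closed=True):
            cv2.polylines(c,[np.array([(proj(s,np.r_[o+R@np.array(x[:2]),x[2]])-bx[:2]+.5)*k for x in L]).round().astype(int)],closed,cl,1)
        for z,cl in((.012,(255,0,0)),(.048,(0,255,0))):poly([(a*.011,b*.048,z) for a,b in((-1,-1),(-1,1),(1,1),(1,-1))],cl)
        poly([(0,.1,.045),(.092*np.sin(lean),.1,.045+.092*np.cos(lean))],(255,255,0),False)
        im.append(np.hstack([c]))
    cv2.imwrite(name,np.hstack(im)[:,:,::-1])
E
python3 - <<'E'
from ov import *
# floor centre / wall measures: base corners in top crop (z base top ~.01) 
g=lambda c:(110+c[0]*115/400-.4,150+c[1]*85/296-.4)
for n,c in(("TL",(62,82)),("TR",(318,22)),("BR",(360,203)),("BL",(100,268))):print(n,onz(T,g(c),.01)[:2])
for n,c,z in(("fixL out",(153,193),.05),("fixR out",(333,152),.05),("jawL out",(155,98),.055),("jawR out",(295,65),.055),("slotTL",(163,127),.048),("slotTR",(300,93),.048),("slotBL",(163,155),.048),("slotBR",(305,120),.048)):print(n,onz(T,g(c),z)[:2])
draw(np.array([.523,.2095]),14,"pics/ov2.png",-.3,[(110,150,115,85),(200,120,90,85)])
E
```

```text
TL [0.56289878 0.3375887 ]
TR [0.60526071 0.1651441 ]
BR [0.48230061 0.13401705]
BL [0.4379014  0.30620999]
fixL out [0.48480965 0.26265853]
fixR out [0.51198499 0.14772055]
jawL out [0.54561392 0.26253164]
jawR out [0.56768633 0.17291989]
slotTL [0.5277499  0.25839781]
slotTR [0.55052659 0.17028696]
slotBL [0.5095558  0.25768897]
slotBR [0.53289607 0.16658711]
```

View pics/ov2.png

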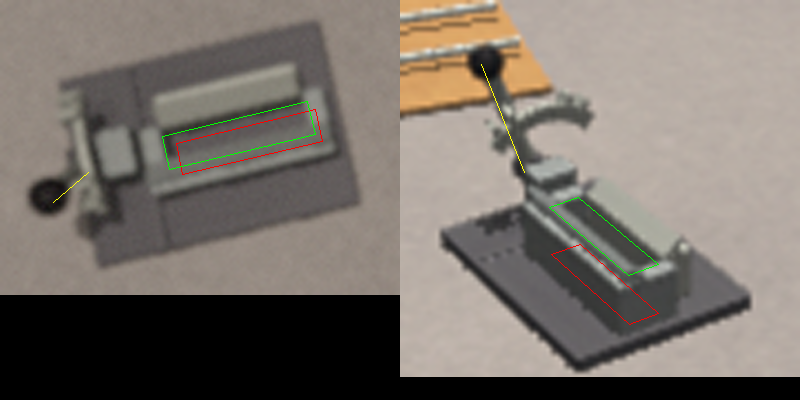

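The walls and base put the pocket near (0.528, 0.212) at yaw about 14°. I'll refine it with averaged brightness profiles across the slot in both views, then move.

Run:
```python
from ov import *
from scipy.ndimage import map_coordinates
o=np.array([.529,.213]);yaw=np.radians(14.1);R=np.array([[np.cos(yaw),-np.sin(yaw)],[np.sin(yaw),np.cos(yaw)]])
def samp(s,x,y,z):
    g=s["frame"].mean(2);P=np.array([proj(s,np.r_[o+R@[a,b],z]) for a,b in zip(x,y)]);return map_coordinates(g,[P[:,1],P[:,0]],order=1)
xs=np.arange(-40,41,2)/1000;ys=np.arange(-34,35,2)/1000
for n,s in(("T",T),("S",S)):
  for z in(.048,.06):
    print(n,z,[(int(x*1000),int(samp(s,np.full(len(ys),x),ys,z).mean())) for x in xs])
ys=np.arange(-70,71,2)/1000;xx=np.arange(-6,7,2)/1000
for n,s in(("T",T),("S",S)):print(n,"y",[(int(y*1000),int(samp(s,xx,np.full(len(xx),y),.048).mean())) for y in ys])
```

```text
T 0.048 [(-40, 86), (-38, 77), (-36, 63), (-34, 68), (-32, 97), (-30, 123), (-28, 130), (-26, 120), (-24, 109), (-22, 106), (-20, 108), (-18, 109), (-16, 109), (-14, 107), (-12, 103), (-10, 96), (-8, 91), (-6, 89), (-4, 89), (-2, 89), (0, 85), (2, 74), (4, 60), (6, 59), (8, 78), (10, 104), (12, 121), (14, 127), (16, 128), (18, 128), (20, 129), (22, 130), (24, 135), (26, 146), (28, 149), (30, 135), (32, 110), (34, 92), (36, 86), (38, 86), (40, 87)]
T 0.06 [(-40, 79), (-38, 65), (-36, 65), (-34, 92), (-32, 120), (-30, 130), (-28, 122), (-26, 110), (-24, 106), (-22, 108), (-20, 109), (-18, 109), (-16, 108), (-14, 103), (-12, 96), (-10, 91), (-8, 89), (-6, 89), (-4, 89), (-2, 84), (0, 73), (2, 59), (4, 60), (6, 81), (8, 107), (10, 123), (12, 128), (14, 128), (16, 128), (18, 129), (20, 130), (22, 137), (24, 148), (26, 147), (28, 129), (30, 104), (32, 89), (34, 86), (36, 86), (38, 87), (40, 88)]
S 0.048 [(-40, 58), (-38, 57), (-36, 58), (-34, 69), (-32, 96), (-30, 132), (-28, 154), (-26, 144), (-24, 114), (-22, 93), (-20, 96), (-18, 113), (-16, 129), (-14, 132), (-12, 123), (-10, 101), (-8
[... 1531 characters left out ...]
02), (-60, 130), (-58, 156), (-56, 168), (-54, 169), (-52, 162), (-50, 144), (-48, 116), (-46, 91), (-44, 75), (-42, 69), (-40, 67), (-38, 67), (-36, 68), (-34, 67), (-32, 67), (-30, 68), (-28, 69), (-26, 68), (-24, 68), (-22, 68), (-20, 68), (-18, 68), (-16, 68), (-14, 68), (-12, 67), (-10, 68), (-8, 67), (-6, 67), (-4, 68), (-2, 67), (0, 67), (2, 67), (4, 67), (6, 67), (8, 67), (10, 67), (12, 67), (14, 68), (16, 68), (18, 67), (20, 67), (22, 68), (24, 68), (26, 69), (28, 69), (30, 69), (32, 68), (34, 68), (36, 68), (38, 67), (40, 69), (42, 77), (44, 91), (46, 112), (48, 136), (50, 157), (52, 167), (54, 168), (56, 161), (58, 146), (60, 119), (62, 94), (64, 76), (66, 67), (68, 64), (70, 65)]
```

The refined pocket centre is (0.5286, 0.2125) at yaw 14.1°, since both views show the inner edges symmetric to within 1 mm. The ring centre is about (0.5775, −0.2825). I'm starting to move.

>>> apply_moves(
  steps=[
    {"fingers": 0.55,"slide": [0,0,-0.1],"roll": 0.28},
    {"fingers": 0.55,"slide": [0,0,-0.1],"roll": 0.28},
    {"fingers": 0.55,"slide": [0,0,-0.1],"roll": 0.28},
    {"fingers": 0.55,"slide": [0,0,-0.1],"roll": 0.28},
    {"fingers": 0.55,"slide": [0,0,-0.1],"roll": 0.28},
  ],
  squeeze=50,
)

```text
time_s: 0.6
tcp_pos: [0.2818, 0.6132, 0.2938]
tool_rot: [[-0.39, 0.921, -0.0], [0.921, 0.39, -0.001], [-0.0, -0.001, -1.0]]
force: [0.3, -0.1, 0.2]
opening: 0.0573
finger_force: 0.0
```

>>> apply_moves(
  steps=[
    {"fingers": 0.55,"slide": [0,0,0],"roll": 0.28},
    {"fingers": 0.55,"slide": [0,0,0],"roll": 0.03},
    {"fingers": 0.55,"slide": [0,0,0],"roll": 0},
    {"fingers": 0.55,"slide": [0,0,0],"roll": 0},
    {"fingers": 0.55,"slide": [0,0,0],"roll": 0},
  ],
)

```text
time_s: 1.1
tcp_pos: [0.2818, 0.6133, 0.2932]
tool_rot: [[-0.244, 0.97, -0.0], [0.97, 0.244, -0.001], [-0.0, -0.0, -1.0]]
force: [0.5, -0.4, -0.6]
opening: 0.0419
finger_force: 0.0
```

```bash
cat > go.py <<'E'
import sys;from bench import arm;import numpy as np
# usage: go.py x y z yaw_of_tool_y : total shares needed
o=arm.observe();R=o["tool_rot"];t=np.array([float(v) for v in sys.argv[1:4]])
yaw=np.degrees(np.arctan2(R[1,1],R[0,1]))
print("t",o["time_s"],"tcp",o["tcp_pos"].round(4),"yaw",yaw.round(2),"F",o["force"].round(1),"open",round(o["opening"],4),"grip",round(o["finger_force"],1))
s=R.T@(t-o["tcp_pos"])/.15;print("slide total",s.round(3),"rows",(np.linalg.norm(s)*3).round(1),"roll total",((yaw-float(sys.argv[4]))/30).round(3),"z",R[:,2].round(3))
E
python3 go.py .5775 -.2825 .30 14
```

```text
t 1.1 tcp [0.2818 0.6133 0.2932] yaw 14.15 F [ 0.5 -0.4 -0.6] open 0.0419 grip 0.0
slide total [-6.273  0.452 -0.043] rows 18.9 roll total 0.005 z [-0.    -0.001 -1.   ]
```

>>> apply_moves(
  steps=[
    {"fingers": 0.55,"slide": [-0.31,0.022,0],"roll": 0},
    {"fingers": 0.55,"slide": [-0.31,0.022,0],"roll": 0},
    {"fingers": 0.55,"slide": [-0.31,0.022,0],"roll": 0},
    {"fingers": 0.55,"slide": [-0.31,0.022,0],"roll": 0},
    {"fingers": 0.55,"slide": [-0.31,0.022,0],"roll": 0},
  ],
)

```text
time_s: 1.6
tcp_pos: [0.3543, 0.39, 0.2935]
tool_rot: [[-0.244, 0.97, 0.0], [0.97, 0.244, 0.0], [-0.0, 0.0, -1.0]]
force: [0.6, -0.1, -1.0]
opening: 0.042
finger_force: 0.0
```

>>> apply_moves(
  steps=[
    {"fingers": 0.55,"slide": [-0.31,0.022,0],"roll": 0},
    {"fingers": 0.55,"slide": [-0.31,0.022,0],"roll": 0},
    {"fingers": 0.55,"slide": [-0.31,0.022,0],"roll": 0},
    {"fingers": 0.55,"slide": [-0.31,0.022,0],"roll": 0},
    {"fingers": 0.55,"slide": [-0.31,0.022,0],"roll": 0},
  ],
)

```text
time_s: 2.1
tcp_pos: [0.4265, 0.1684, 0.2938]
tool_rot: [[-0.244, 0.97, 0.001], [0.97, 0.244, 0.0], [0.0, 0.001, -1.0]]
force: [1.3, 0.5, 1.0]
opening: 0.042
finger_force: 0.0
```

>>> apply_moves(
  steps=[
    {"fingers": 0.55,"slide": [-0.31,0.022,0],"roll": 0},
    {"fingers": 0.55,"slide": [-0.31,0.022,0],"roll": 0},
    {"fingers": 0.55,"slide": [-0.31,0.022,0],"roll": 0},
    {"fingers": 0.55,"slide": [-0.31,0.022,0],"roll": 0},
    {"fingers": 0.55,"slide": [-0.31,0.022,0],"roll": 0},
  ],
)

```text
time_s: 2.6
tcp_pos: [0.499, -0.0535, 0.2938]
tool_rot: [[-0.244, 0.97, 0.001], [0.97, 0.244, -0.0], [-0.0, 0.001, -1.0]]
force: [1.3, 0.6, 0.2]
opening: 0.0417
finger_force: 0.0
```

>>> apply_moves(
  steps=[
    {"fingers": 0.55,"slide": [-0.31,0.022,0],"roll": 0},
    {"fingers": 0.55,"slide": [-0.31,0.022,0],"roll": 0},
    {"fingers": 0.55,"slide": [-0.31,0.022,0],"roll": 0},
    {"fingers": 0.55,"slide": [-0.31,0.022,0],"roll": 0},
    {"fingers": 0.55,"slide": [0,0,0],"roll": 0},
  ],
)

```text
time_s: 3.1
tcp_pos: [0.5572, -0.2329, 0.292]
tool_rot: [[-0.24, 0.971, -0.002], [0.971, 0.24, 0.0], [0.001, -0.002, -1.0]]
force: [-0.4, -0.4, -0.4]
opening: 0.0422
finger_force: 0.0
```

```bash
python3 go.py .5775 -.2825 .21 14; python3 go.py .5775 -.2825 .177 14
```

```text
t 3.1 tcp [ 0.5572 -0.2329  0.292 ] yaw 13.9 F [-0.4 -0.4 -0.4] open 0.0422 grip 0.0
slide total [-0.354  0.053  0.546] rows 2.0 roll total -0.003 z [-0.002  0.    -1.   ]
t 3.1 tcp [ 0.5572 -0.2329  0.292 ] yaw 13.9 F [-0.4 -0.4 -0.4] open 0.0422 grip 0.0
slide total [-0.354  0.054  0.766] rows 2.5 roll total -0.003 z [-0.002  0.    -1.   ]
```

>>> apply_moves(
  steps=[
    {"fingers": 0.55,"slide": [-0.177,0.027,0],"roll": 0},
    {"fingers": 0.55,"slide": [-0.177,0.027,0],"roll": 0},
    {"fingers": 0.55,"slide": [0,0,0.25],"roll": 0},
    {"fingers": 0.55,"slide": [0,0,0.25],"roll": 0},
    {"fingers": 0.55,"slide": [0,0,0],"roll": 0},
  ],
)

```text
time_s: 3.6
tcp_pos: [0.5759, -0.2771, 0.2134]
tool_rot: [[-0.243, 0.97, -0.007], [0.97, 0.243, 0.004], [0.005, -0.005, -1.0]]
force: [-0.0, 0.3, -0.7]
opening: 0.0419
finger_force: 0.0
```

```bash
python3 go.py .5775 -.2825 .177 14
python3 - <<'E'
from bench import snapshot;from h import *
a=snapshot("top")["frame"][100:220,320:460];b=snapshot("side")["frame"][150:290,285:425]
cv2.imwrite("pics/g1.png",np.hstack([cv2.resize(a,(400,343)),cv2.resize(b,(400,400))[57:]])[:,:,::-1])
E
```

```text
t 3.6 tcp [ 0.5759 -0.2771  0.2134] yaw 14.09 F [-0.   0.3 -0.7] open 0.0419 grip 0.0
slide total [-0.039  0.003  0.242] rows 0.7 roll total 0.003 z [-0.007  0.004 -1.   ]
```

View pics/g1.png

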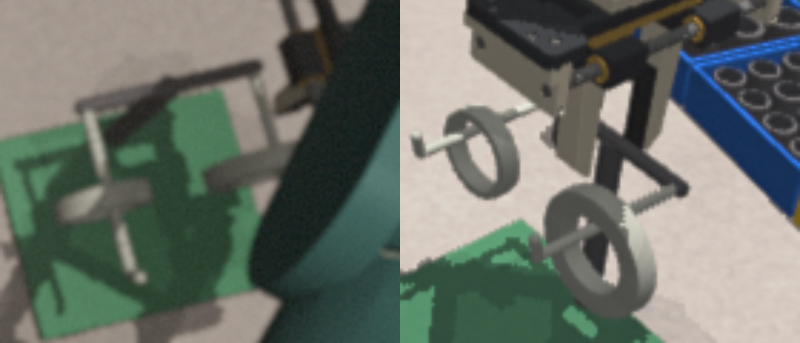

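The fingers straddle the ring plane, with their tips at (585,175) and (655,150) in the right panel and the ring rim just below at (590,188). Next I descend and close.

>>> apply_moves(
  steps=[
    {"fingers": 0.55,"slide": [-0.03,0,0.08],"roll": 0},
    {"fingers": 0.55,"slide": [0,0,0.08],"roll": 0},
    {"fingers": 0.55,"slide": [0,0,0.06],"roll": 0},
    {"fingers": 0.55,"slide": [0,0,0],"roll": 0},
    {"fingers": 0.55,"slide": [0,0,0],"roll": 0},
  ],
)

```text
time_s: 4.2
tcp_pos: [0.5785, -0.2825, 0.1857]
tool_rot: [[-0.242, 0.97, -0.0], [0.97, 0.242, 0.0], [0.0, -0.0, -1.0]]
force: [0.3, -0.0, 0.7]
opening: 0.0419
finger_force: 0.0
```

```bash
python3 go.py .5775 -.2825 .176 14
```

```text
t 4.2 tcp [ 0.5785 -0.2825  0.1857] yaw 14.02 F [ 0.3 -0.   0.7] open 0.0419 grip 0.0
slide total [ 0.002 -0.006  0.065] rows 0.2 roll total 0.001 z [-0.  0. -1.]
```

>>> apply_moves(
  steps=[
    {"fingers": 0.55,"slide": [0,0,0.032],"roll": 0},
    {"fingers": 0.55,"slide": [0,0,0.032],"roll": 0},
    {"fingers": 0.55,"slide": [0,0,0],"roll": 0},
    {"fingers": 0.7,"slide": [0,0,0],"roll": 0},
    {"fingers": 0.8,"slide": [0,0,0],"roll": 0},
  ],
)

```text
time_s: 4.7
tcp_pos: [0.5786, -0.2826, 0.1762]
tool_rot: [[-0.242, 0.97, 0.0], [0.97, 0.242, -0.0], [-0.0, 0.0, -1.0]]
force: [0.2, -1.0, -0.1]
opening: 0.0306
finger_force: 0.0
```

>>> apply_moves(
  steps=[
    {"fingers": 1,"slide": [0,0,0],"roll": 0},
    {"fingers": 1,"slide": [0,0,0],"roll": 0},
    {"fingers": 1,"slide": [0,0,0],"roll": 0},
    {"fingers": 1,"slide": [0,0,0],"roll": 0},
    {"fingers": 1,"slide": [0,0,0],"roll": 0},
  ],
)

```text
time_s: 5.2
tcp_pos: [0.5785, -0.2827, 0.1763]
tool_rot: [[-0.242, 0.97, -0.0], [0.97, 0.242, -0.0], [-0.0, -0.0, -1.0]]
force: [-1.7, -0.2, 3.9]
opening: 0.0075
finger_force: 49.8
```

Run:
```python
from bench import snapshot;from h import *
a=snapshot("top")["frame"][100:220,320:460];b=snapshot("side")["frame"][170:290,305:405]
cv2.imwrite("pics/g2.png",np.hstack([cv2.resize(a,(300,257)),np.zeros((257,0,3),np.uint8)])[:,:,::-1])
cv2.imwrite("pics/g2.png",cv2.resize(b,(500,600),interpolation=2)[:,:,::-1])
```

```text
(no output)
```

View pics/g2.png

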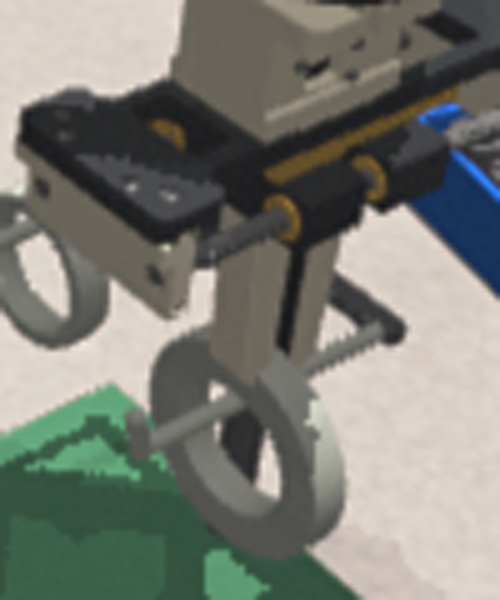

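The ring at (245,440) in the crop has a finger on each face of its upper rim, just above the arm. I'll lift slowly and watch the load.

>>> apply_moves(
  steps=[
    {"fingers": 1,"slide": [0,0,-0.04],"roll": 0},
    {"fingers": 1,"slide": [0,0,-0.04],"roll": 0},
    {"fingers": 1,"slide": [0,0,-0.04],"roll": 0},
    {"fingers": 1,"slide": [0,0,-0.04],"roll": 0},
    {"fingers": 1,"slide": [0,0,-0.02],"roll": 0},
  ],
  squeeze=58,
)

```text
time_s: 5.8
tcp_pos: [0.5787, -0.2827, 0.2039]
tool_rot: [[-0.242, 0.97, 0.001], [0.97, 0.242, -0.0], [-0.0, 0.001, -1.0]]
force: [0.3, 0.3, -4.8]
opening: 0.007
finger_force: 57.7
```

>>> apply_moves(
  steps=[
    {"fingers": 1,"slide": [0,0,-0.02],"roll": 0},
    {"fingers": 1,"slide": [0,0,0],"roll": 0},
    {"fingers": 1,"slide": [0,0,0],"roll": 0},
    {"fingers": 1,"slide": [0,0,0],"roll": 0},
    {"fingers": 1,"slide": [0,0,0],"roll": 0},
  ],
)

```text
time_s: 6.3
tcp_pos: [0.5785, -0.2825, 0.2058]
tool_rot: [[-0.242, 0.97, -0.0], [0.97, 0.242, 0.0], [0.0, -0.0, -1.0]]
force: [0.3, 0.3, -5.0]
opening: 0.0072
finger_force: 57.7
```

```bash
python3 go.py .4815 -.3065 .206 14
python3 - <<'E'
from bench import snapshot;from h import *
b=snapshot("side")["frame"][160:280,305:405]
cv2.imwrite("pics/g3.png",cv2.resize(b,(500,600),interpolation=2)[:,:,::-1])
E
```

```text
t 6.3 tcp [ 0.5785 -0.2825  0.2058] yaw 14.02 F [ 0.3  0.3 -5. ] open 0.0072 grip 57.7
slide total [ 0.002 -0.666 -0.001] rows 2.0 roll total 0.001 z [-0.  0. -1.]
```

View pics/g3.png

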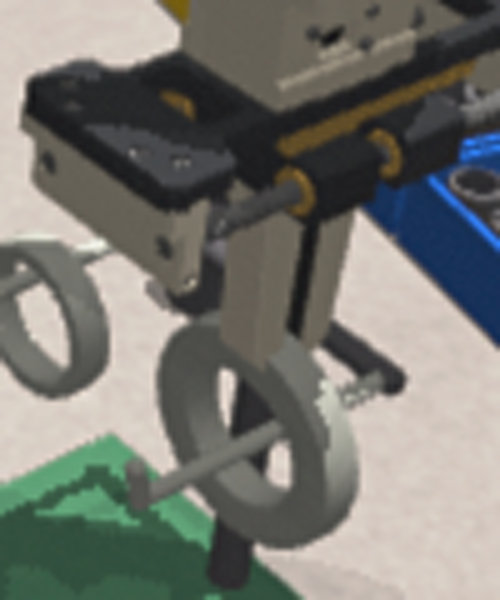

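The ring is held upright with 5 N of load and the arm is mid-bore at (255,450). I'll draw it off along stand −x.

>>> apply_moves(
  steps=[
    {"fingers": 1,"slide": [0,-0.1,0],"roll": 0},
    {"fingers": 1,"slide": [0,-0.15,0],"roll": 0},
    {"fingers": 1,"slide": [0,-0.15,0],"roll": 0},
    {"fingers": 1,"slide": [0,-0.15,0],"roll": 0},
    {"fingers": 1,"slide": [0,-0.15,0],"roll": 0},
  ],
)

```text
time_s: 6.85
tcp_pos: [0.4751, -0.3082, 0.206]
tool_rot: [[-0.242, 0.97, -0.0], [0.97, 0.242, -0.0], [-0.0, -0.0, -1.0]]
force: [-0.1, 0.6, -4.4]
opening: 0.0072
finger_force: 57.7
```

>>> apply_moves(
  steps=[
    {"fingers": 1,"slide": [0,-0.1,0],"roll": 0},
    {"fingers": 1,"slide": [0,0,-0.1],"roll": 0},
    {"fingers": 1,"slide": [0,0,-0.2],"roll": 0},
    {"fingers": 1,"slide": [0,0,-0.2],"roll": 0},
    {"fingers": 1,"slide": [0,0,-0.1],"roll": 0},
  ],
)

```text
time_s: 7.35
tcp_pos: [0.4627, -0.3118, 0.2996]
tool_rot: [[-0.242, 0.97, 0.003], [0.97, 0.242, -0.002], [-0.003, 0.002, -1.0]]
force: [0.4, -0.3, -3.0]
opening: 0.0074
finger_force: 57.7
```

```bash
python3 go.py .5286 .2125 .29 14.1
```

```text
t 7.35 tcp [ 0.4627 -0.3118  0.2996] yaw 14.03 F [ 0.4 -0.3 -3. ] open 0.0074 grip 57.7
slide total [3.285 1.273 0.058] rows 10.6 roll total -0.002 z [ 0.003 -0.002 -1.   ]
```

>>> apply_moves(
  steps=[
    {"fingers": 1,"slide": [0.1,0.04,0],"roll": 0},
    {"fingers": 1,"slide": [0.2,0.08,0],"roll": 0},
    {"fingers": 1,"slide": [0.25,0.1,0],"roll": 0},
    {"fingers": 1,"slide": [0.25,0.1,0],"roll": 0},
    {"fingers": 1,"slide": [0.25,0.1,0],"roll": 0},
  ],
)

```text
time_s: 7.85
tcp_pos: [0.4848, -0.1413, 0.2948]
tool_rot: [[-0.242, 0.97, -0.001], [0.97, 0.242, 0.001], [0.001, -0.001, -1.0]]
force: [0.7, 0.1, -3.4]
opening: 0.0074
finger_force: 57.7
```

>>> apply_moves(
  steps=[
    {"fingers": 1,"slide": [0.25,0.1,0],"roll": 0},
    {"fingers": 1,"slide": [0.25,0.1,0],"roll": 0},
    {"fingers": 1,"slide": [0.25,0.1,0],"roll": 0},
    {"fingers": 1,"slide": [0.25,0.1,0],"roll": 0},
    {"fingers": 1,"slide": [0.25,0.1,0],"roll": 0},
  ],
)

```text
time_s: 8.35
tcp_pos: [0.5118, 0.059, 0.2949]
tool_rot: [[-0.243, 0.97, -0.001], [0.97, 0.243, 0.0], [0.0, -0.001, -1.0]]
force: [0.6, -1.1, -3.7]
opening: 0.0076
finger_force: 57.7
```

>>> apply_moves(
  steps=[
    {"fingers": 1,"slide": [0.25,0.1,0],"roll": 0},
    {"fingers": 1,"slide": [0.25,0.1,0],"roll": 0},
    {"fingers": 1,"slide": [0.2,0.08,0],"roll": 0},
    {"fingers": 1,"slide": [0.1,0.04,0],"roll": 0},
    {"fingers": 1,"slide": [0,0,0],"roll": 0},
  ],
)

```text
time_s: 8.85
tcp_pos: [0.5294, 0.1865, 0.2947]
tool_rot: [[-0.245, 0.97, -0.002], [0.97, 0.245, -0.0], [0.0, -0.002, -1.0]]
force: [-0.3, 0.4, -4.5]
opening: 0.0078
finger_force: 57.7
```

```bash
python3 go.py .5286 .2125 .17 14.1;python3 - <<'E'
from bench import snapshot;from h import *
b=snapshot("side")["frame"][60:210,190:315];a=snapshot("top")["frame"][110:260,100:225]
cv2.imwrite("pics/g4.png",np.hstack([cv2.resize(x,(400,480),interpolation=2) for x in(a,b)])[:,:,::-1])
E
```

```text
t 8.85 tcp [0.5294 0.1865 0.2947] yaw 14.16 F [-0.3  0.4 -4.5] open 0.0078 grip 57.7
slide total [0.169 0.038 0.831] rows 2.5 roll total 0.002 z [-0.002 -0.    -1.   ]
```

View pics/g4.png

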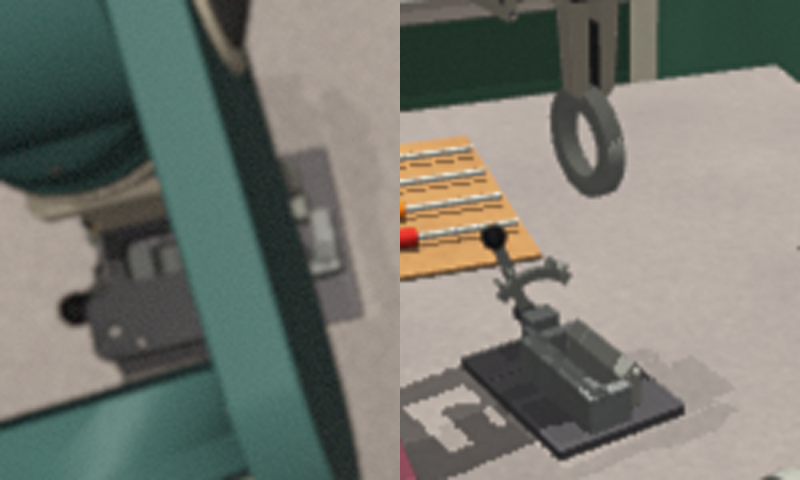

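The held ring at (588,140) hangs upright over the fixture, the lever is still open, and nothing has moved. I'll check the ring's placement in the hand numerically.

Run:
```python
from bench import snapshot,arm;from h import *
s=snapshot("side");o=arm.observe();p=o["tcp_pos"];R=o["tool_rot"]
f=s["frame"][80:126,232:270]
hsv=cv2.cvtColor(f,cv2.COLOR_RGB2HSV)
# predicted ring outline extremes vs mask below fingertips
th=np.linspace(0,2*np.pi,200)
for dz in(.028,.032,.036):
    P=np.array([proj(s,p+R@np.array([.044*np.cos(t),w,dz+.044*np.sin(t)])) for t in th for w in(-.008,.008)])
    print(dz,"pred L R bottom",P[:,0].min().round(1),P[:,0].max().round(1),P[:,1].max().round(1))
d=(f.max(2)<125)
r=f.mean(2).astype(int)
print("rows@col251",[(80+i,int(r[i,19])) for i in range(30,46)]);print("row@104",[(232+i,int(r[24,i])) for i in range(0,38)])
```

```text
0.028 pred L R bottom 237.1 261.4 119.9
0.032 pred L R bottom 237.2 261.4 121.4
0.036 pred L R bottom 237.2 261.4 122.9
rows@col251 [(110, 148), (111, 147), (112, 102), (113, 72), (114, 66), (115, 65), (116, 66), (117, 67), (118, 67), (119, 66), (120, 65), (121, 99), (122, 169), (123, 176), (124, 177), (125, 175)]
row@104 [(232, 176), (233, 177), (234, 176), (235, 175), (236, 177), (237, 170), (238, 83), (239, 62), (240, 67), (241, 79), (242, 80), (243, 79), (244, 79), (245, 85), (246, 132), (247, 175), (248, 175), (249, 175), (250, 174), (251, 119), (252, 68), (253, 65), (254, 70), (255, 80), (256, 108), (257, 113), (258, 117), (259, 116), (260, 146), (261, 173), (262, 173), (263, 173), (264, 173), (265, 173), (266, 174), (267, 174), (268, 175), (269, 173)]
```

The ring is centred and hangs 32 mm below the TCP as predicted, so the seated TCP height is 0.088. Next I align it over the pocket.

>>> apply_moves(
  steps=[
    {"fingers": 1,"slide": [0.06,0.013,0.15],"roll": 0},
    {"fingers": 1,"slide": [0.06,0.013,0.2],"roll": 0},
    {"fingers": 1,"slide": [0.05,0.012,0.25],"roll": 0},
    {"fingers": 1,"slide": [0,0,0.2],"roll": 0},
    {"fingers": 1,"slide": [0,0,0.1],"roll": 0},
  ],
)

```text
time_s: 9.5
tcp_pos: [0.5284, 0.2094, 0.1582]
tool_rot: [[-0.241, 0.97, -0.003], [0.97, 0.241, -0.001], [-0.0, -0.003, -1.0]]
force: [-0.2, 0.2, -4.2]
opening: 0.0076
finger_force: 57.7
```

>>> apply_moves(
  steps=[
    {"fingers": 1,"slide": [0,0,0],"roll": 0},
    {"fingers": 1,"slide": [0,0,0],"roll": 0},
    {"fingers": 1,"slide": [0,0,0],"roll": 0},
    {"fingers": 1,"slide": [0,0,0],"roll": 0},
    {"fingers": 1,"slide": [0,0,0],"roll": 0},
  ],
)

```text
time_s: 10.0
tcp_pos: [0.5296, 0.2107, 0.162]
tool_rot: [[-0.242, 0.97, 0.001], [0.97, 0.242, 0.0], [0.0, 0.001, -1.0]]
force: [-0.5, -0.1, -4.0]
opening: 0.0074
finger_force: 57.7
```

```bash
python3 go.py .5286 .2125 .12 14.1
```

```text
t 10.0 tcp [0.5296 0.2107 0.162 ] yaw 14.01 F [-0.5 -0.1 -4. ] open 0.0074 grip 57.7
slide total [ 0.013 -0.004  0.28 ] rows 0.8 roll total -0.003 z [ 0.001  0.    -1.   ]
```

Down to a ring bottom of about 40 mm, slowly, watching the side force.

>>> apply_moves(
  steps=[
    {"fingers": 1,"slide": [0.013,-0.004,0.07],"roll": 0},
    {"fingers": 1,"slide": [0,0,0.08],"roll": 0},
    {"fingers": 1,"slide": [0,0,0.08],"roll": 0},
    {"fingers": 1,"slide": [0,0,0.06],"roll": 0},
    {"fingers": 1,"slide": [0,0,0],"roll": 0},
  ],
)

```text
time_s: 10.5
tcp_pos: [0.5275, 0.2122, 0.1154]
tool_rot: [[-0.242, 0.97, -0.003], [0.97, 0.242, -0.001], [-0.0, -0.003, -1.0]]
force: [0.9, 0.8, -4.3]
opening: 0.0072
finger_force: 57.7
```

```bash
python3 go.py .5286 .2125 .088 14.1
```

```text
t 10.5 tcp [0.5275 0.2122 0.1154] yaw 14.02 F [ 0.9  0.8 -4.3] open 0.0072 grip 57.7
slide total [0.    0.008 0.183] rows 0.5 roll total -0.003 z [-0.003 -0.001 -1.   ]
```

>>> apply_moves(
  steps=[
    {"fingers": 1,"slide": [0,0.003,0.05],"roll": 0},
    {"fingers": 1,"slide": [0,0,0.05],"roll": 0},
    {"fingers": 1,"slide": [0,0,0.04],"roll": 0},
    {"fingers": 1,"slide": [0,0,0.02],"roll": 0},
    {"fingers": 1,"slide": [0,0,0],"roll": 0},
  ],
)

```text
time_s: 11.0
tcp_pos: [0.5285, 0.2124, 0.093]
tool_rot: [[-0.242, 0.97, -0.001], [0.97, 0.242, -0.0], [-0.0, -0.001, -1.0]]
force: [0.9, -0.4, -4.9]
opening: 0.0074
finger_force: 57.7
```

```bash
python3 go.py .5286 .2125 .088 14.1
```

```text
t 11.0 tcp [0.5285 0.2124 0.093 ] yaw 14.02 F [ 0.9 -0.4 -4.9] open 0.0074 grip 57.7
slide total [0.    0.001 0.033] rows 0.1 roll total -0.003 z [-0.001 -0.    -1.   ]
```

>>> apply_moves(
  steps=[
    {"fingers": 1,"slide": [0,0,0.013],"roll": 0},
    {"fingers": 1,"slide": [0,0,0.013],"roll": 0},
    {"fingers": 1,"slide": [0,0,0.007],"roll": 0},
    {"fingers": 1,"slide": [0,0,0],"roll": 0},
    {"fingers": 1,"slide": [0,0,0],"roll": 0},
  ],
)

```text
time_s: 11.5
tcp_pos: [0.5287, 0.2125, 0.0887]
tool_rot: [[-0.242, 0.97, 0.0], [0.97, 0.242, -0.0], [-0.0, 0.0, -1.0]]
force: [-0.4, 0.7, -4.7]
opening: 0.0072
finger_force: 57.7
```

Not touching yet; going down in small increments until contact.

>>> apply_moves(
  steps=[
    {"fingers": 1,"slide": [0,0,0.005],"roll": 0},
    {"fingers": 1,"slide": [0,0,0.005],"roll": 0},
    {"fingers": 1,"slide": [0,0,0],"roll": 0},
    {"fingers": 1,"slide": [0,0,0],"roll": 0},
    {"fingers": 1,"slide": [0,0,0],"roll": 0},
  ],
)

```text
time_s: 12.0
tcp_pos: [0.529, 0.2126, 0.0878]
tool_rot: [[-0.242, 0.97, 0.001], [0.97, 0.242, 0.0], [0.0, 0.001, -1.0]]
force: [-0.3, -0.3, 5.0]
opening: 0.0072
finger_force: 57.8
```

The force flipped to +5 N at TCP 0.0878, so the ring is seated. Releasing and rising.

>>> apply_moves(
  steps=[
    {"fingers": 0.85,"slide": [0,0,0],"roll": 0},
    {"fingers": 0.7,"slide": [0,0,0],"roll": 0},
    {"fingers": 0.55,"slide": [0,0,0],"roll": 0},
    {"fingers": 0.5,"slide": [0,0,0],"roll": 0},
    {"fingers": 0.5,"slide": [0,0,0],"roll": 0},
  ],
)

```text
time_s: 12.5
tcp_pos: [0.5286, 0.2125, 0.087]
tool_rot: [[-0.242, 0.97, -0.0], [0.97, 0.242, -0.0], [-0.0, -0.0, -1.0]]
force: [-0.6, -0.7, 0.4]
opening: 0.0416
finger_force: 0.0
```

>>> apply_moves(
  steps=[
    {"fingers": 0.5,"slide": [0,0,-0.1],"roll": 0},
    {"fingers": 0.5,"slide": [0,0,-0.2],"roll": 0},
    {"fingers": 0.5,"slide": [0,0,-0.25],"roll": 0},
    {"fingers": 0.5,"slide": [0,0,-0.2],"roll": 0},
    {"fingers": 0.5,"slide": [0,0,0],"roll": 0},
  ],
)

```text
time_s: 13.0
tcp_pos: [0.53, 0.213, 0.2056]
tool_rot: [[-0.242, 0.97, 0.007], [0.97, 0.242, 0.002], [0.001, 0.007, -1.0]]
force: [-0.2, -0.0, 0.1]
opening: 0.0468
finger_force: 0.0
```

```bash
python3 go.py .4761 .3023 .19 14.1; python3 go.py .4761 .3023 .117 14.1;python3 - <<'E'
from bench import snapshot;from h import *
b=snapshot("side")["frame"][110:210,190:290]
cv2.imwrite("pics/g5.png",cv2.resize(b,(500,500),interpolation=2)[:,:,::-1])
E
```

```text
t 13.0 tcp [0.53   0.213  0.2056] yaw 14.02 F [-0.2 -0.   0.1] open 0.0468 grip 0.0
slide total [ 0.665 -0.205  0.103] rows 2.1 roll total -0.003 z [ 0.007  0.002 -1.   ]
t 13.0 tcp [0.53   0.213  0.2056] yaw 14.02 F [-0.2 -0.   0.1] open 0.0468 grip 0.0
slide total [ 0.664 -0.208  0.59 ] rows 2.7 roll total -0.003 z [ 0.007  0.002 -1.   ]
```

View pics/g5.png

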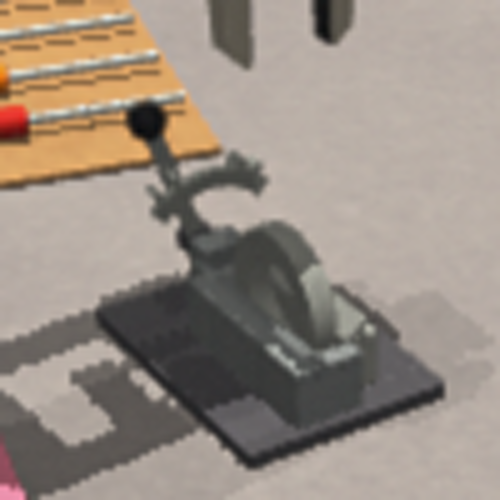

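The side view shows the ring standing down in the pocket at (290,290) and the lever's ball at (147,120). Next I move over the ball with the fingers straddling it along the throw.

>>> apply_moves(
  steps=[
    {"fingers": 0.4,"slide": [0.2,-0.06,0],"roll": 0},
    {"fingers": 0.4,"slide": [0.25,-0.08,0],"roll": 0},
    {"fingers": 0.4,"slide": [0.21,-0.067,0],"roll": 0},
    {"fingers": 0.4,"slide": [0,0,0.1],"roll": 0},
    {"fingers": 0.4,"slide": [0,0,0],"roll": 0},
  ],
)

```text
time_s: 13.55
tcp_pos: [0.4735, 0.3009, 0.1822]
tool_rot: [[-0.244, 0.97, -0.003], [0.97, 0.244, -0.002], [-0.001, -0.003, -1.0]]
force: [-0.1, -0.1, -0.3]
opening: 0.0559
finger_force: 0.0
```

```bash
python3 go.py .4761 .3023 .117 14.1
```

```text
t 13.55 tcp [0.4735 0.3009 0.1822] yaw 14.1 F [-0.1 -0.1 -0.3] open 0.0559 grip 0.0
slide total [0.005 0.02  0.434] rows 1.3 roll total -0.0 z [-0.003 -0.002 -1.   ]
```

>>> apply_moves(
  steps=[
    {"fingers": 0.4,"slide": [0,0.015,0.1],"roll": 0},
    {"fingers": 0.4,"slide": [0,0,0.12],"roll": 0},
    {"fingers": 0.4,"slide": [0,0,0.12],"roll": 0},
    {"fingers": 0.4,"slide": [0,0,0.08],"roll": 0},
    {"fingers": 0.4,"slide": [0,0,0],"roll": 0},
  ],
)

```text
time_s: 14.05
tcp_pos: [0.4765, 0.3006, 0.1194]
tool_rot: [[-0.241, 0.97, -0.003], [0.97, 0.241, -0.002], [-0.001, -0.003, -1.0]]
force: [-0.7, -0.1, 0.8]
opening: 0.0558
finger_force: 0.0
```

>>> apply_moves(
  steps=[
    {"fingers": 0.7,"slide": [0,0,0],"roll": 0},
    {"fingers": 0.7,"slide": [0,0,0],"roll": 0},
    {"fingers": 0.8,"slide": [0,0,0],"roll": 0},
    {"fingers": 1,"slide": [0,0,0],"roll": 0},
    {"fingers": 1,"slide": [0,0,0],"roll": 0},
  ],
  squeeze=10,
)

```text
time_s: 14.55
tcp_pos: [0.4766, 0.3017, 0.122]
tool_rot: [[-0.242, 0.97, -0.0], [0.97, 0.242, 0.0], [0.0, 0.0, -1.0]]
force: [-2.8, -1.5, 2.4]
opening: 0.0233
finger_force: 10.0
```

```bash
python3 go.py .4761 .3023 .117 14.1
```

```text
t 14.55 tcp [0.4766 0.3017 0.122 ] yaw 14.02 F [-2.8 -1.5  2.4] open 0.0233 grip 10.0
slide total [ 0.005 -0.002  0.033] rows 0.1 roll total -0.003 z [-0.  0. -1.]
```

The ball is gripped at a 23 mm opening. Throwing the lever along its arc.

>>> apply_moves(
  steps=[
    {"fingers": 1,"slide": [0,0.08,-0.02],"roll": 0},
    {"fingers": 1,"slide": [0,0.08,-0.01],"roll": 0},
    {"fingers": 1,"slide": [0,0.08,0],"roll": 0},
    {"fingers": 1,"slide": [0,0.08,0.01],"roll": 0},
    {"fingers": 1,"slide": [0,0,0],"roll": 0},
  ],
  squeeze=15,
)

```text
time_s: 15.05
tcp_pos: [0.5245, 0.3135, 0.1249]
tool_rot: [[-0.242, 0.97, 0.001], [0.97, 0.242, 0.0], [0.0, 0.001, -1.0]]
force: [4.6, 0.1, 2.0]
opening: 0.0226
finger_force: 15.0
```

>>> apply_moves(
  steps=[
    {"fingers": 1,"slide": [0,0.06,0.01],"roll": 0},
    {"fingers": 1,"slide": [0,0.06,0.025],"roll": 0},
    {"fingers": 1,"slide": [0,0.03,0.02],"roll": 0},
    {"fingers": 1,"slide": [0,0,0],"roll": 0},
    {"fingers": 1,"slide": [0,0,0],"roll": 0},
  ],
)

```text
time_s: 15.55
tcp_pos: [0.5456, 0.3188, 0.1164]
tool_rot: [[-0.242, 0.97, 0.001], [0.97, 0.242, 0.0], [0.0, 0.001, -1.0]]
force: [3.4, 0.7, 1.3]
opening: 0.0233
finger_force: 15.3
```

```bash
python3 go.py .5470 .3202 .112 14.1
```

```text
t 15.55 tcp [0.5456 0.3188 0.1164] yaw 14.01 F [3.4 0.7 1.3] open 0.0233 grip 15.3
slide total [0.007 0.011 0.03 ] rows 0.1 roll total -0.003 z [ 0.001  0.    -1.   ]
```

>>> apply_moves(
  steps=[
    {"fingers": 1,"slide": [0,0.02,0.012],"roll": 0},
    {"fingers": 1,"slide": [0,0.015,0.008],"roll": 0},
    {"fingers": 1,"slide": [0,0,0],"roll": 0},
    {"fingers": 1,"slide": [0,0,0],"roll": 0},
    {"fingers": 1,"slide": [0,0,0],"roll": 0},
  ],
  squeeze=40,
)

```text
time_s: 16.05
tcp_pos: [0.5475, 0.3193, 0.1152]
tool_rot: [[-0.243, 0.97, -0.006], [0.97, 0.243, -0.002], [-0.0, -0.006, -1.0]]
force: [-32.3, -12.7, 31.3]
opening: 0.0223
finger_force: 41.1
```

>>> apply_moves(
  steps=[
    {"fingers": 1,"slide": [0,0.015,0.005],"roll": 0},
    {"fingers": 1,"slide": [0,0.01,0],"roll": 0},
    {"fingers": 1,"slide": [0,0,0],"roll": 0},
    {"fingers": 1,"slide": [0,0,0],"roll": 0},
    {"fingers": 1,"slide": [0,0,0],"roll": 0},
  ],
)

```text
time_s: 16.55
tcp_pos: [0.5481, 0.3196, 0.1147]
tool_rot: [[-0.243, 0.97, -0.013], [0.97, 0.243, -0.004], [-0.001, -0.014, -1.0]]
force: [-63.8, -23.2, 47.8]
opening: 0.0225
finger_force: 41.6
```

```bash
python3 go.py .5470 .3202 .112 14.1
```

```text
t 16.55 tcp [0.5481 0.3196 0.1147] yaw 14.08 F [-63.8 -23.2  47.8] open 0.0225 grip 41.6
slide total [ 0.006 -0.006  0.018] rows 0.1 roll total -0.001 z [-0.013 -0.004 -1.   ]
```

The lever is hard against the end stop at the far-notch position. I'll release, with the fingers opening away from the ball, and rise.

>>> apply_moves(
  steps=[
    {"fingers": 1,"slide": [0,-0.015,-0.015],"roll": 0},
    {"fingers": 0.6,"slide": [0,0,0],"roll": 0},
    {"fingers": 0.45,"slide": [0,0,0],"roll": 0},
    {"fingers": 0.4,"slide": [0,0,0],"roll": 0},
    {"fingers": 0.4,"slide": [0,0,0],"roll": 0},
  ],
)

```text
time_s: 17.05
tcp_pos: [0.5516, 0.3203, 0.1146]
tool_rot: [[-0.242, 0.97, -0.0], [0.97, 0.242, -0.0], [-0.0, -0.0, -1.0]]
force: [-0.3, -0.2, 0.0]
opening: 0.0498
finger_force: 0.0
```

>>> apply_moves(
  steps=[
    {"fingers": 0.4,"slide": [0,0,-0.1],"roll": 0},
    {"fingers": 0.4,"slide": [0,0,-0.25],"roll": 0},
    {"fingers": 0.4,"slide": [0,0,-0.3],"roll": 0},
    {"fingers": 0.4,"slide": [0,0,-0.3],"roll": 0},
    {"fingers": 0.4,"slide": [0,0,-0.3],"roll": 0},
  ],
)

```text
time_s: 17.55
tcp_pos: [0.5514, 0.3201, 0.3054]
tool_rot: [[-0.242, 0.97, 0.001], [0.97, 0.242, 0.0], [0.0, 0.001, -1.0]]
force: [0.5, 0.6, 0.4]
opening: 0.0557
finger_force: 0.0
```

>>> apply_moves(
  steps=[
    {"fingers": 0.4,"slide": [0.3,0,0],"roll": 0},
    {"fingers": 0.4,"slide": [0.3,0,0],"roll": 0},
    {"fingers": 0.4,"slide": [0.3,0,0],"roll": 0},
    {"fingers": 0.4,"slide": [0.3,0,0],"roll": 0},
    {"fingers": 0.4,"slide": [0.2,0,0],"roll": 0},
  ],
)

```text
time_s: 18.05
tcp_pos: [0.4997, 0.5265, 0.3031]
tool_rot: [[-0.243, 0.97, 0.0], [0.97, 0.243, 0.0], [0.0, 0.0, -1.0]]
force: [0.9, -0.0, -0.7]
opening: 0.056
finger_force: 0.0
```

Run:
```python
from bench import snapshot,arm;from h import *;import pickle
d=pickle.load(open("s0.pkl","rb"));o=np.array([.5286,.2125]);y=np.radians(14.1);R=np.array([[np.cos(y),-np.sin(y)],[np.sin(y),np.cos(y)]])
ex=np.r_[o+R@[.0441,.1],.1257]
N={}
for n in("side","top"):
    s=snapshot(n);N[n]=s;e=proj(s,ex);u,v=e.round().astype(int)
    m=np.zeros((384,512),np.uint8);m[v-12:v+13,u-12:u+13]=s["frame"][v-12:v+13,u-12:u+13].max(2)<(45 if n=="top" else 55)
    if m.any():
        M=cv2.moments(biggest(m));print(n,"ball expected",e.round(1),"seen",M["m10"]/max(M["m00"],1),M["m01"]/max(M["m00"],1),M["m00"])
    c,dd=ray(s,(M["m10"]/M["m00"],M["m01"]/M["m00"]))
    # lever-plane intersection y=+100
    nn=np.r_[R@[0,1],0];q=c+dd*(nn@(np.r_[o+R@[0,.1],0]-c))/(nn@dd);print(" x in fixture",(R.T@(q[:2]-o))[0].round(4),"z",q[2].round(4))
# change check for collets / small ring
for n,X in(("top",(279,107)),("top",(271,226)),("top",(355,170)),("side",(314,222)),("side",(346,208)),("side",(240,230))):
    u,v=X;a=d[n]["frame"][v-14:v+15,u-14:u+15].astype(int);b=N[n]["frame"][v-14:v+15,u-14:u+15].astype(int);print(n,X,np.abs(a-b).mean().round(1))
print(arm.observe()["time_s"],arm.observe()["tcp_pos"])
```

```text
side ball expected [241.  129.3] seen 241.22012578616352 129.64779874213835 26.5
 x in fixture 0.0449 z 0.1245
top ball expected [117.8 171.8] seen 117.61812297734627 171.95792880258898 51.5
 x in fixture 0.0435 z 0.1269
top (279, 107) 2.5
top (271, 226) 2.3
top (355, 170) 2.9
side (314, 222) 0.7
side (346, 208) 0.8
side (240, 230) 0.7
18.15 [0.49928364 0.52716768 0.30230657]
```

The lever ball is at its expected far-notch position within about 1 mm in both views. The collets and small ring are unchanged, so I'm handing in.

```bash
python3 -c "
from bench import finish_job;print(finish_job())"
```

```text
the job is handed in; nothing more can be done
None
```

I lifted the large ring off its arm, seated it in the grey fixture's pocket, threw the lever to its end stop at the far notch, and handed the job in at about 18 s. The small ring and both collets show no change in the final pictures. I didn't re-check the ring itself after the lever was thrown.

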